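Rock-test the serving boards and pull the warped one

TASK

One of the three wooden serving boards lying on the granite has bowed, so glasses would rattle on it. Find it by rocking the boards where they lie, pressing lightly with a fingertip on the end nearer the robot and then on the far end; once you have seen it tip both ways, pick it up and lay it gently down flat in the steel pan. Leave the two sound boards and everything else on the counter where they are.

Things in the scene. Friction and masses are not known exactly. Their poses are not given: they have to be found in the camera images.
- counter: speckled grey granite counter, flat, level, fixed; its top is at height 0. On it the bowed board rests level on its middle 60 mm, both ends curving up 3.6 mm clear (their tops at 21.6 mm); 1 to 2 N near an end tips it about 0.045 rad (2.6 degrees), till that end meets the granite; let go, it falls back level. A sound board does not tip when pressed
- board_a_mid (a point): one of three look-alike wooden boards, 200 mm long (x axis), 60 mm wide (y), 18 mm thick, 0.14 to 0.19 kg, lying on the counter. This point is its centre, half-way up (9 mm above the counter). x points roughly away from the robot: near end at x = -100 mm, far end at +100 mm. Press 70 to 85 mm from the centre; lift it across its width at the middle. May be the bowed one: see the counter
- board_b_mid (a point): one of three look-alike wooden boards, 200 mm long (x axis), 60 mm wide (y), 18 mm thick, 0.14 to 0.19 kg, lying on the counter. This point is its centre, half-way up (9 mm above the counter). x points roughly away from the robot: near end at x = -100 mm, far end at +100 mm. Press 70 to 85 mm from the centre; lift it across its width at the middle. May be the bowed one: see the counter
- board_c_mid (a point): one of three look-alike wooden boards, 200 mm long (x axis), 60 mm wide (y), 18 mm thick, 0.14 to 0.19 kg, lying on the counter. This point is its centre, half-way up (9 mm above the counter). x points roughly away from the robot: near end at x = -100 mm, far end at +100 mm. Press 70 to 85 mm from the centre; lift it across its width at the middle. May be the bowed one: see the counter
- pan: shallow stainless-steel pan, empty, 325 mm long (its x axis), 176 mm wide (y) over the rim, 20 mm high, inside 312 x 162 mm with a flat floor 2 mm above the counter; it does not move. Origin at the centre of its underside. A board lies in it lengthwise
- tumbler_1: clear glass espresso tumbler, 57 mm across the rim, 72 mm high, standing loose beyond the far ends of the boards, one of a row of four; origin at the centre of its underside. Bystander
- tumbler_2: clear glass espresso tumbler, 57 mm across the rim, 72 mm high, standing loose beyond the far ends of the boards, one of a row of four; origin at the centre of its underside. Bystander
- tumbler_3: clear glass espresso tumbler, 57 mm across the rim, 72 mm high, standing loose beyond the far ends of the boards, one of a row of four; origin at the centre of its underside. Bystander
- tumbler_4: clear glass espresso tumbler, 57 mm across the rim, 72 mm high, standing loose beyond the far ends of the boards, one of a row of four; origin at the centre of its underside. Bystander
- portafilter: chrome bottomless portafilter lying on the counter, ring 70 mm across and 36 mm high, black handle reaching 215 mm along its x axis; origin under the ring's centre. Bystander
- tamper: matte black steel tamper standing on its 58 mm base, 86 mm high, between the boards and the robot; origin at the centre of its underside. Bystander
- sugar_bowl: white ceramic sugar bowl with its lid on, 90 mm across (118 mm over its ears), 93 mm high, standing in one row with the boards; origin at the centre of its underside. Bystander
- milk_jug: steel milk jug, 80 mm across, 90 mm high, handle reaching 66 mm along its x axis; origin at the centre of its underside. Bystander
Things that resemble listed ones, but are neither listed nor needed, are in the scene too. What is shaped like the part that bears board_a_mid but blue or turquoise is not meant. Leave any pink look-alike of the part that bears board_c_mid alone.

How it is judged:
On the way, in this order (a step that is already met when the one before it is completed fails the run):
1. the bowed board is tipped by pressing its near end down where it lies on the counter (((angle between board_a_mid's own z axis and vertical above 0.02 rad and contact force between board_a and counter above 2.1 N and contact force between the fingers and board_a above 0.5 N and z of board_a_c0 in the frame of board_a_mid above 0.0012 m and x of the grasp point in the frame of board_a_mid below -0.03 m) or (angle between board_b_mid's own z axis and vertical above 0.02 rad and contact force between board_b and counter above 2.1 N and contact force between the fingers and board_b above 0.5 N and z of board_b_c0 in the frame of board_b_mid above 0.0012 m and x of the grasp point in the frame of board_b_mid below -0.03 m) or (angle between board_c_mid's own z axis and vertical above 0.02 rad and contact force between board_c and counter above 2.1 N and contact force between the fingers and board_c above 0.5 N and z of board_c_c0 in the frame of board_c_mid above 0.0012 m and x of the grasp point in the frame of board_c_mid below -0.03 m))), for 0.1 s.
2. then it is rocked the other way by pressing its far end down (((angle between board_a_mid's own z axis and vertical above 0.02 rad and contact force between board_a and counter above 2.1 N and contact force between the fingers and board_a above 0.5 N and z of board_a_c0 in the frame of board_a_mid above 0.0012 m and x of the grasp point in the frame of board_a_mid above 0.03 m) or (angle between board_b_mid's own z axis and vertical above 0.02 rad and contact force between board_b and counter above 2.1 N and contact force between the fingers and board_b above 0.5 N and z of board_b_c0 in the frame of board_b_mid above 0.0012 m and x of the grasp point in the frame of board_b_mid above 0.03 m) or (angle between board_c_mid's own z axis and vertical above 0.02 rad and contact force between board_c and counter above 2.1 N and contact force between the fingers and board_c above 0.5 N and z of board_c_c0 in the frame of board_c_mid above 0.0012 m and x of the grasp point in the frame of board_c_mid above 0.03 m))), for 0.1 s.
At the end, for the whole second after the job is handed in: The bowed board lies at rest, right way up and flat (within 4.5 degrees) on the pan's floor, its centre within 60 mm lengthwise and 55 mm crosswise of the pan's centre, let go; the two sound boards lie flat on the counter within 30 mm of where they started (((z of board_a_c0 in the frame of board_a_mid above 0.0012 m and x of board_a_mid in the frame of pan between -0.06 and 0.06 m and y of board_a_mid in the frame of pan between -0.055 and 0.055 m and z of board_a_mid in the frame of pan between 0.008 and 0.015 m and angle between board_a_mid's own z axis and vertical below 0.08 rad and linear speed of board_a below 0.03 m/s) or (z of board_a_c0 in the frame of board_a_mid below 0.0012 m and distance of board_a_mid from where it was at the start of the episode below 0.03 m and angle between board_a_mid's own z axis and vertical below 0.03 rad)) and ((z of board_b_c0 in the frame of board_b_mid above 0.0012 m and x of board_b_mid in the frame of pan between -0.06 and 0.06 m and y of board_b_mid in the frame of pan between -0.055 and 0.055 m and z of board_b_mid in the frame of pan between 0.008 and 0.015 m and angle between board_b_mid's own z axis and vertical below 0.08 rad and linear speed of board_b below 0.03 m/s) or (z of board_b_c0 in the frame of board_b_mid below 0.0012 m and distance of board_b_mid from where it was at the start of the episode below 0.03 m and angle between board_b_mid's own z axis and vertical below 0.03 rad)) and ((z of board_c_c0 in the frame of board_c_mid above 0.0012 m and x of board_c_mid in the frame of pan between -0.06 and 0.06 m and y of board_c_mid in the frame of pan between -0.055 and 0.055 m and z of board_c_mid in the frame of pan between 0.008 and 0.015 m and angle between board_c_mid's own z axis and vertical below 0.08 rad and linear speed of board_c below 0.03 m/s) or (z of board_c_c0 in the frame of board_c_mid below 0.0012 m and distance of board_c_mid from where it was at the start of the episode below 0.03 m and angle between board_c_mid's own z axis and vertical below 0.03 rad))); the robot touches nothing.
It fails at once if a board is pressed hard towards an end (over 45 N on the counter) ((contact force between board_a and counter above 45 N and (x of the grasp point in the frame of board_a_mid below -0.04 m or x of the grasp point in the frame of board_a_mid above 0.04 m)) or (contact force between board_b and counter above 45 N and (x of the grasp point in the frame of board_b_mid below -0.04 m or x of the grasp point in the frame of board_b_mid above 0.04 m)) or (contact force between board_c and counter above 45 N and (x of the grasp point in the frame of board_c_mid below -0.04 m or x of the grasp point in the frame of board_c_mid above 0.04 m))).
It fails at once if a sound board is carried off or pushed more than 30 mm ((z of board_a_c0 in the frame of board_a_mid below 0.0012 m and distance of board_a_mid from where it was at the start of the episode above 0.03 m) or (z of board_b_c0 in the frame of board_b_mid below 0.0012 m and distance of board_b_mid from where it was at the start of the episode above 0.03 m) or (z of board_c_c0 in the frame of board_c_mid below 0.0012 m and distance of board_c_mid from where it was at the start of the episode above 0.03 m)).
It fails at once if a board is dropped into the pan (falls free at more than 0.6 m/s) ((horizontal distance between board_a_mid and pan below 0.12 m and height (world z) of board_a_mid below 0.08 m and linear speed of board_a above 0.6 m/s and contact force between the fingers and board_a below 0.05 N) or (horizontal distance between board_b_mid and pan below 0.12 m and height (world z) of board_b_mid below 0.08 m and linear speed of board_b above 0.6 m/s and contact force between the fingers and board_b below 0.05 N) or (horizontal distance between board_c_mid and pan below 0.12 m and height (world z) of board_c_mid below 0.08 m and linear speed of board_c above 0.6 m/s and contact force between the fingers and board_c below 0.05 N)).
It fails at once if a tumbler, the portafilter, the tamper, the sugar bowl or the milk jug is shifted more than 30 mm or tipped (distance of any of tumbler_1, tumbler_2, tumbler_3, tumbler_4, portafilter, tamper, sugar_bowl, milk_jug from where it was at the start of the episode above 0.03 m or angle between any of tumbler_1, tumbler_2, tumbler_3, tumbler_4, portafilter, tamper, sugar_bowl, milk_jug's own z axis and vertical above 0.3 rad).
It also fails if it takes over 72 s, if anything falls off the work surface, if the arm or the gripper's body presses on something with over 40 N, if the wrist force passes 120 N, or if a joint passes its speed limit or range.

ROBOT

A 7-joint arm with a two-finger parallel gripper is mounted at the origin on the work surface. World frame = base frame: x ahead of the robot, y to its left, z up, the work surface at z = 0. Lengths are in m, angles in rad, forces in N, time in s.
With the tool pointing down it reaches from about 0.4 to 0.875 m from the base axis. Payload 4.4 kg.
Tool frame: the origin (TCP) lies on the centre line of the jaws, within the pads' length; the fingertips stand 11 mm ahead of it and the grasp point (between the pads) lies 8 mm behind it (ctrl.tip_reach is the distance from the TCP to the fingertips, in m); z points along the fingers, y is the line along which they close (so a half turn about z gives the same grasp; the last joint's range is limited). The gripper opens to 85 mm and grips with 20 to 120 N. Pads are 22 mm wide; open, the fingers measure 114 mm over their backs; the gripper's body (76 mm by 85 mm) begins 54 mm behind the grasp point. The pads swing forward as they close: fully open they stand 13 mm farther back than shut.
Start: joints at [1.126, 0.628, 0.038, 1.517, -0.027, 0.996, -0.02], TCP at [0.24, -0.604, 0.242] pointing down, gripper open.
Joint ranges: [-3.06, 3.06], [-0.37, 2.12], [-1.25, 1.32], [0.18, 2.47], [-1.1, 4.24], [0.23, 1.98], [-2.94, 2.94]. Speed limits (rad/s): [2.57, 2.57, 3.14, 3.14, 3.14, 3.14, 3.14].

INTERFACE

Orientations are given as a unit quaternion [x, y, z, w].
In Python, from rig import ctrl gives the robot as it stands.
- The arm moves only by the shell command python3 -m pendant 'ROWS' [FORCE]. ROWS is JSON, a list of rows, each an object of numbers: "dx", "dy", "dz": the shift along the tool's x, y, z in m; "wx", "wy", "wz": the turn, a rotation vector about the tool's x, y, z in degrees; "grip": the finger opening in m, from 0 to 0.0854. In form: [{"dx": .., "dy": .., "dz": .., "wx": .., "wy": .., "wz": .., "grip": ..}, ...]. A call has 1 to 8 rows; each row is the pose to reach, as a shift and turn from the pose commanded when the call began, along the tool's axes at that moment; what a row does not reach only later rows make up. A row lasts 1/10 s, in which the tool goes at most 50 mm and 8.59 degrees, less where a joint would pass 70% of its speed; a pose out of reach is approached as far as the arm can. A call with a gripper value outside its range is refused whole. The fingers move at their own pace and stop on an object; FORCE is the grip in N (left out, the last holds). Time passes only in rows, so rows that repeat a pose let the fingers close. It gives the time, the measured TCP pose, the force, the opening and the grip force at its end, in the units of the state.
- ctrl.read_state(): the state, without advancing time (a new reading comes with each control period).
- ctrl.snapshot(name): name is "scene" or "top" or "wrist"; returns a dict with "frame" (420x560x3 uint8, red, green, blue), "intrinsics" (3x3 intrinsics, pixels), "world_from_camera" (4x4, takes a point from camera to world coordinates). Camera axes: x right, y up, looking along -z (the intrinsics and any distortion apply to the point x, -y, -z); pixel columns grow to the right and rows downward; lengths in m; the calibration is good to about 2 mm. A picture is of the moment at which its call begins. There is no depth.
- ctrl.finish_job(): hands the job in; it is judged then, once.
Trained networks look in a picture, given as the dict that the camera call returned (one of the last four; its "shot" number tells which), for a name from the list of things; names that differ only in an ending like _2 or _b are one class to them, and where a whole thing is asked for, a point or a joint stands for the part that bears it (a point fixed in the world has none). Each returns a list of dicts, best first, with "score" (0 to 1); they miss things now and then, are a little off and sometimes report something else, mostly with a low value. They report only what shows in the picture. A call takes as long as a camera call. They do not tell look-alikes from the thing itself.
- ctrl.find_in(name, picture): "at" ([x, y, z] in m, in world coordinates, good to about 4 mm: the middle of the surface that is visible of it).
- ctrl.outline_of(name, picture): "region" (420x560 bool, what is visible of it).
The state is a dict: "time_s": time; "qpos": joint angles; "dq": joint speeds; "joint_efforts": joint torques, N m; "ee_pos": TCP position; "tool_rot": TCP orientation; "contact_force": force on the tool from outside, world axes, zero at the start; "ft_torque": the same for the moment, N m; "width": opening from 0.0 (shut) to 1.0 (fully open); "grip_force": force on a finger pad.
Only numpy, scipy, OpenCV 4.12 (cv2) and the standard library are available. Lean on these libraries where they do the work, as an engineer would, in place of code of your own. Each camera call takes 0.05 s, during which the arm holds its last target. There are 200 camera calls.

## Working session

There is one attempt and no reset: what is moved stays moved. The work goes in short steps, Python scripts to look and compute and a shell command to move; the robot and the scene stay as the last step left them, time stands still between calls to the robot, and variables do not carry over. Pictures are saved under pics/ and viewed, at most 10 in all, crops included, and the job is handed in when it is done.

```bash
mkdir -p pics; ls
python3 - <<'E'
from rig import ctrl
import cv2,numpy as np
s=ctrl.read_state();print(s)
for n in("top","scene"):
    p=ctrl.snapshot(n);cv2.imwrite(f"pics/{n}0.png",p["frame"][:,:,::-1])
    print(n,p["intrinsics"],np.round(p["world_from_camera"],3).tolist())
    for k in("board_a_mid","pan","tumbler_1","portafilter","tamper","sugar_bowl","milk_jug"):
        for d in ctrl.find_in(k,p):print(k,round(d["score"],2),np.round(d["at"],3))
E
```

```text
pics
{'time_s': 0.0, 'qpos': array([ 1.12618997,  0.62933357,  0.03845252,  1.51834768, -0.02701479,
        0.99632488, -0.02000292]), 'dq': array([ 0.0006583 ,  0.00068159, -0.00150182, -0.00086047, -0.00126301,
        0.00163728,  0.00028932]), 'joint_efforts': array([-1.80089861e-03, -5.63397145e+01,  1.22512210e+00, -1.93443435e+01,
        1.09005219e-02,  1.04663594e-02, -7.66364423e-06]), 'ee_pos': array([ 0.24018105, -0.60335063,  0.24140391]), 'tool_rot': array([ 9.82118128e-01,  1.88263340e-01, -1.87219786e-04, -9.28957594e-04]), 'contact_force': array([-0.1917477 , -0.18854044, -0.27126768]), 'ft_torque': array([-0.0413737 ,  0.0087691 , -0.02491226]), 'grip_force': 0.0, 'width': 1.0026618058417625}
top [[463.92305946   0.         281.41150051]
 [  0.         463.92305946 205.46735044]
 [  0.           0.           1.        ]] [[0.037, 0.978, -0.207, 0.278], [-0.999, 0.037, -0.004, -0.063], [0.004, 0.207, 0.978, 1.17], [0.0, 0.0, 0.0, 1.0]]
board_a_mid 0.7 [ 0.573 -0.016  0.017]
board_a_mid 0.68 [ 0.228 -0.254  0.016]
board_a_mid 0.57 [ 0.638 -0.526  0.02 ]
pan 0.85 [0.
[... 435 characters left out ...]
.         507.95209315 211.99611975]
 [  0.           0.           1.        ]] [[0.156, -0.752, 0.641, 1.511], [0.988, 0.113, -0.107, -0.232], [0.008, 0.65, 0.76, 1.267], [0.0, 0.0, 0.0, 1.0]]
board_a_mid 0.7 [ 0.586 -0.024  0.016]
board_a_mid 0.68 [ 0.643 -0.539  0.02 ]
board_a_mid 0.58 [ 0.243 -0.262  0.02 ]
pan 0.78 [0.433 0.381 0.008]
pan 0.52 [0.819 0.249 0.025]
tumbler_1 0.8 [ 0.756 -0.106  0.044]
tumbler_1 0.64 [ 0.737 -0.185  0.046]
tumbler_1 0.62 [ 0.756 -0.01   0.046]
tumbler_1 0.58 [ 0.738 -0.28   0.048]
tumbler_1 0.57 [0.433 0.381 0.004]
portafilter 0.6 [0.818 0.245 0.024]
tamper 0.52 [ 0.401 -0.087  0.032]
sugar_bowl 0.64 [ 0.498 -0.347  0.07 ]
milk_jug 0.97 [0.768 0.099 0.049]
```

View pics/top0.png

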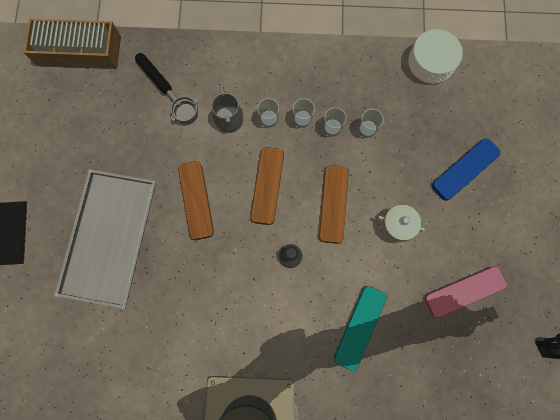

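View pics/scene0.png

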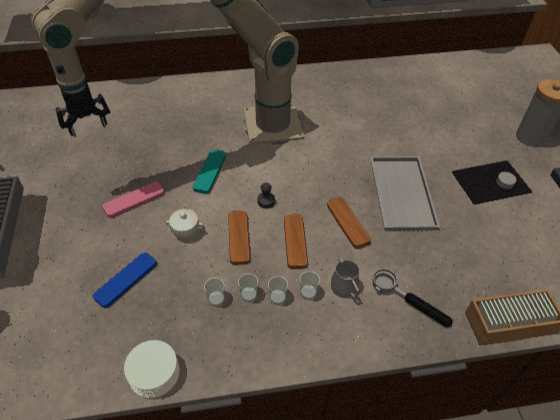

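The top view shows the three wooden boards at about (196,200), (268,186) and (335,204). The pan is at (106,240), the tamper at (290,256), and the tumblers lie in row ~115. The teal, blue and pink boards are decoys.

```bash
cat > h.py <<'E'
from rig import ctrl
import cv2,numpy as np
def unproj(p,uv,z):
    K=p["intrinsics"];T=np.array(p["world_from_camera"])
    uv=np.atleast_2d(uv).astype(float)
    d=np.c_[(uv[:,0]-K[0,2])/K[0,0],-(uv[:,1]-K[1,2])/K[1,1],-np.ones(len(uv))]@T[:3,:3].T
    return T[:3,3]+d*((z-T[2,3])/d[:,2])[:,None]
def rect(p,m,z):
    m=m.astype(np.uint8)
    c=max(cv2.findContours(m,cv2.RETR_EXTERNAL,cv2.CHAIN_APPROX_NONE)[0],key=cv2.contourArea).reshape(-1,2)
    w=unproj(p,c,z)[:,:2]
    (cx,cy),(a,b),t=cv2.minAreaRect((w*1000).astype(np.float32))
    if a<b:a,b,t=b,a,t+90
    t=(t+90)%180-90
    return [round(v,1) for v in(cx,cy,a,b,t)]
def wood(p):
    hsv=cv2.cvtColor(p["frame"],cv2.COLOR_RGB2HSV)
    m=((hsv[...,0]<18)&(hsv[...,1]>110)&(hsv[...,2]>60)).astype(np.uint8)
    n,l,st,c=cv2.connectedComponentsWithStats(cv2.morphologyEx(m,cv2.MORPH_OPEN,np.ones((3,3))))
    return [l==i for i in range(1,n) if st[i,4]>300]
def yaw(s):
    from scipy.spatial.transform import Rotation as R
    M=R.from_quat(s["tool_rot"]).as_matrix();return M
E
python3 - <<'E'
from h import *
for n in("top","scene"):
    p=ctrl.snapshot(n)
    for m in wood(p):
        print(n,m.sum(),rect(p,m,.018))
    for d in ctrl.outline_of("pan",p)[:1]: print("pan",d["score"],rect(p,d["region"],.02))
    for d in ctrl.outline_of("tamper",p)[:1]: print("tamper",d["score"],rect(p,d["region"],.04))
E
```

```text
top 432 [958.7, 421.9, 135.5, 38.3, 6.6]
top 1742 [575.3, -19.5, 199.4, 59.7, -6.0]
top 1805 [529.8, 161.6, 199.2, 60.9, 14.2]
top 1793 [533.7, -190.8, 199.4, 60.3, -3.9]
pan 0.84 [424.9, 375.4, 325.2, 178.5, -7.9]
tamper 0.57 [392.1, -83.9, 58.3, 53.6, 2.2]
scene 427 [-32.0, 1150.1, 161.7, 85.7, -28.9]
scene 976 [526.9, 162.6, 207.3, 65.7, 13.9]
scene 973 [532.8, -188.2, 201.3, 59.6, -3.9]
scene 1003 [575.4, -17.0, 205.4, 60.6, -6.0]
scene 1469 [928.6, 528.5, 247.4, 132.5, 89.6]
tamper 0.6 [394.5, -82.7, 111.1, 55.4, -8.8]
```

```bash
cat >> h.py <<'E'
B={"L":(.528,.162,14.1),"M":(.5753,-.018,-6.0),"R":(.533,-.1895,-3.9),"P":(.425,.3755,-7.9)}
def go(b,off,z,s=None):
    s=s or ctrl.read_state();M=yaw(s);x,y,t=B[b];a=np.radians(t)
    d=M.T@(np.array([x+off*np.cos(a),y+off*np.sin(a),z])-s["ee_pos"])
    cur=np.degrees(np.arctan2(M[1,0],M[0,0]))
    print(s["time_s"],"pos",np.round(s["ee_pos"],4),"yaw",round(cur,2),"dxyz",np.round(d,4),"wz",round(cur-t,2),"F",np.round(s["contact_force"],2),"w",s["width"],"tilt",np.round(M[2],3))
E
python3 -c "
from h import *
print(ctrl.tip_reach);go('R',-.078,.08)"
python3 -m pendant '[{"dx":0.354,"dy":-0.309,"dz":0.1,"wz":25.6,"grip":0},{"dx":0.354,"dy":-0.309,"dz":0.1,"wz":25.6,"grip":0},{"dx":0.354,"dy":-0.309,"dz":0.1,"wz":25.6,"grip":0},{"dx":0.354,"dy":-0.309,"dz":0.1,"wz":25.6,"grip":0},{"dx":0.354,"dy":-0.309,"dz":0.1,"wz":25.6,"grip":0},{"dx":0.354,"dy":-0.309,"dz":0.1,"wz":25.6,"grip":0},{"dx":0.354,"dy":-0.309,"dz":0.1,"wz":25.6,"grip":0},{"dx":0.354,"dy":-0.309,"dz":0.1,"wz":25.6,"grip":0}]' 40
python3 -c "
from h import *
go('R',-.078,.045)"
```

```text
0.011
1.1 pos [ 0.2404 -0.6039  0.2423] yaw 21.7 dxyz [ 0.3547 -0.3106  0.1623] wz 25.6 F [ 0.55  0.02 -0.5 ] w 0.9968264332211754 tilt [ 0.  0. -1.]
1.1 pos [ 0.2404 -0.6039  0.2423] yaw 21.7 dxyz [ 0.3547 -0.3106  0.1973] wz 25.6 F [ 0.55  0.02 -0.5 ] w 0.9968264332211754 tilt [ 0.  0. -1.]invalid input at $[0]: expected keys dx, dy, dz, wx, wy, wz, grip
```

```bash
python3 -m pendant '[{"dx":0.354,"dy":-0.31,"dz":0.1,"wx":0,"wy":0,"wz":25.6,"grip":0},{"dx":0.354,"dy":-0.31,"dz":0.1,"wx":0,"wy":0,"wz":25.6,"grip":0},{"dx":0.354,"dy":-0.31,"dz":0.1,"wx":0,"wy":0,"wz":25.6,"grip":0},{"dx":0.354,"dy":-0.31,"dz":0.1,"wx":0,"wy":0,"wz":25.6,"grip":0},{"dx":0.354,"dy":-0.31,"dz":0.1,"wx":0,"wy":0,"wz":25.6,"grip":0},{"dx":0.354,"dy":-0.31,"dz":0.1,"wx":0,"wy":0,"wz":25.6,"grip":0},{"dx":0.354,"dy":-0.31,"dz":0.1,"wx":0,"wy":0,"wz":25.6,"grip":0},{"dx":0.354,"dy":-0.31,"dz":0.1,"wx":0,"wy":0,"wz":25.6,"grip":0}]' 40
python3 -c "
from h import *
go('R',-.078,.045)"
```

```text
time_s: 1.9
ee_pos: [0.4195, -0.254, 0.1591]
tool_rot: [0.999, -0.034, 0.001, 0.0]
contact_force: [0.3, -0.6, -0.3]
width: 0.001
grip_force: 0.0
1.9 pos [ 0.4195 -0.254   0.1591] yaw -3.92 dxyz [ 0.0307 -0.0721  0.1141] wz -0.02 F [ 0.35 -0.64 -0.33] w 0.0006302406248472486 tilt [ 0.001  0.    -1.   ]
```

```bash
python3 -m pendant '[{"dx":0.031,"dy":-0.072,"dz":0.07,"wx":0,"wy":0,"wz":0,"grip":0},{"dx":0.031,"dy":-0.072,"dz":0.114,"wx":0,"wy":0,"wz":0,"grip":0},{"dx":0.031,"dy":-0.072,"dz":0.119,"wx":0,"wy":0,"wz":0,"grip":0},{"dx":0.031,"dy":-0.072,"dz":0.12,"wx":0,"wy":0,"wz":0,"grip":0},{"dx":0.031,"dy":-0.072,"dz":0.12,"wx":0,"wy":0,"wz":0,"grip":0}]'
python3 -c "
from h import *
go('R',-.078,.03)"
```

```text
time_s: 2.4
ee_pos: [0.4539, -0.1862, 0.039]
tool_rot: [0.999, -0.034, -0.001, -0.0]
contact_force: [0.4, 0.0, -0.2]
width: 0.002
grip_force: 0.0
2.4 pos [ 0.4539 -0.1862  0.039 ] yaw -3.88 dxyz [ 0.0011 -0.0021  0.009 ] wz 0.02 F [ 0.37  0.02 -0.21] w 0.0016064058994093098 tilt [-0.002  0.    -1.   ]
```

```bash
python3 -m pendant '[{"dx":0.001,"dy":-0.002,"dz":0.003,"wx":0,"wy":0,"wz":0,"grip":0},{"dx":0.001,"dy":-0.002,"dz":0.006,"wx":0,"wy":0,"wz":0,"grip":0},{"dx":0.001,"dy":-0.002,"dz":0.007,"wx":0,"wy":0,"wz":0,"grip":0},{"dx":0.001,"dy":-0.002,"dz":0.008,"wx":0,"wy":0,"wz":0,"grip":0},{"dx":0.001,"dy":-0.002,"dz":0.008,"wx":0,"wy":0,"wz":0,"grip":0}]'
python3 -m pendant '[{"dx":0,"dy":0,"dz":0.0005,"wx":0,"wy":0,"wz":0,"grip":0},{"dx":0,"dy":0,"dz":0.001,"wx":0,"wy":0,"wz":0,"grip":0},{"dx":0,"dy":0,"dz":0.001,"wx":0,"wy":0,"wz":0,"grip":0}]'
```

```text
time_s: 2.9
ee_pos: [0.4556, -0.1843, 0.0316]
tool_rot: [0.999, -0.034, 0.0, 0.0]
contact_force: [-0.0, -0.2, -0.4]
width: -0.0
grip_force: 0.0
time_s: 3.2
ee_pos: [0.4555, -0.1839, 0.0301]
tool_rot: [0.999, -0.034, -0.0, -0.0]
contact_force: [-0.3, -0.2, 0.4]
width: 0.001
grip_force: 0.0
```

```bash
python3 -m pendant '[{"dx":0,"dy":0,"dz":0.0005,"wx":0,"wy":0,"wz":0,"grip":0},{"dx":0,"dy":0,"dz":0.001,"wx":0,"wy":0,"wz":0,"grip":0},{"dx":0,"dy":0,"dz":0.001,"wx":0,"wy":0,"wz":0,"grip":0}]'
python3 -m pendant '[{"dx":0,"dy":0,"dz":0.0005,"wx":0,"wy":0,"wz":0,"grip":0},{"dx":0,"dy":0,"dz":0.0005,"wx":0,"wy":0,"wz":0,"grip":0}]'
```

```text
time_s: 3.5
ee_pos: [0.4555, -0.1839, 0.0291]
tool_rot: [0.999, -0.034, -0.0, -0.0]
contact_force: [-0.4, 0.5, -0.0]
width: -0.001
grip_force: 0.0
time_s: 3.7
ee_pos: [0.4556, -0.1839, 0.0291]
tool_rot: [0.999, -0.034, 0.0, -0.0]
contact_force: [-1.2, 0.7, 5.3]
width: 0.0
grip_force: 2.8
```

```bash
python3 -m pendant '[{"dx":0,"dy":0,"dz":-0.05,"wx":0,"wy":0,"wz":0,"grip":0},{"dx":0.02,"dy":-0.03,"dz":-0.08,"wx":0,"wy":0,"wz":2.1,"grip":0},{"dx":0.03,"dy":-0.075,"dz":-0.08,"wx":0,"wy":0,"wz":2.1,"grip":0},{"dx":0.03,"dy":-0.12,"dz":-0.08,"wx":0,"wy":0,"wz":2.1,"grip":0},{"dx":0.03,"dy":-0.16,"dz":-0.06,"wx":0,"wy":0,"wz":2.1,"grip":0},{"dx":0.03,"dy":-0.177,"dz":-0.03,"wx":0,"wy":0,"wz":2.1,"grip":0},{"dx":0.03,"dy":-0.177,"dz":-0.012,"wx":0,"wy":0,"wz":2.1,"grip":0},{"dx":0.03,"dy":-0.177,"dz":-0.01,"wx":0,"wy":0,"wz":2.1,"grip":0}]'
python3 -c "
from h import *
go('M',-.078,.0325)"
```

```text
time_s: 4.5
ee_pos: [0.4959, -0.0084, 0.0368]
tool_rot: [0.999, -0.051, -0.002, -0.0]
contact_force: [0.6, -0.6, 1.5]
width: 0.001
grip_force: 0.0
4.5 pos [ 0.4959 -0.0084  0.0368] yaw -5.89 dxyz [0.002  0.0013 0.0043] wz 0.11 F [ 0.57 -0.6   1.47] w 0.00112454291648271 tilt [-0.004  0.    -1.   ]
```

```bash
python3 -m pendant '[{"dx":0,"dy":0.001,"dz":0.003,"wx":0,"wy":0,"wz":0,"grip":0},{"dx":0,"dy":0.001,"dz":0.006,"wx":0,"wy":0,"wz":0,"grip":0},{"dx":0,"dy":0.001,"dz":0.007,"wx":0,"wy":0,"wz":0,"grip":0},{"dx":0,"dy":0.001,"dz":0.007,"wx":0,"wy":0,"wz":0,"grip":0}]'
python3 -m pendant '[{"dx":0,"dy":0,"dz":0.001,"wx":0,"wy":0,"wz":0,"grip":0},{"dx":0,"dy":0,"dz":0.001,"wx":0,"wy":0,"wz":0,"grip":0},{"dx":0,"dy":0,"dz":0.001,"wx":0,"wy":0,"wz":0,"grip":0}]'
```

```text
time_s: 4.9
ee_pos: [0.4978, -0.0109, 0.0322]
tool_rot: [0.999, -0.053, 0.001, 0.0]
contact_force: [0.0, -0.2, 0.0]
width: -0.002
grip_force: 0.0
time_s: 5.2
ee_pos: [0.4975, -0.0104, 0.0308]
tool_rot: [0.999, -0.052, 0.0, -0.0]
contact_force: [0.4, -0.1, -0.4]
width: -0.002
grip_force: 0.0
```

```bash
python3 -m pendant '[{"dx":0,"dy":0,"dz":0.001,"wx":0,"wy":0,"wz":0,"grip":0},{"dx":0,"dy":0,"dz":0.001,"wx":0,"wy":0,"wz":0,"grip":0},{"dx":0,"dy":0,"dz":0.001,"wx":0,"wy":0,"wz":0,"grip":0}]'
python3 -m pendant '[{"dx":0,"dy":0,"dz":0.001,"wx":0,"wy":0,"wz":0,"grip":0},{"dx":0,"dy":0,"dz":0.001,"wx":0,"wy":0,"wz":0,"grip":0},{"dx":0,"dy":0,"dz":0.001,"wx":0,"wy":0,"wz":0,"grip":0}]'
python3 -m pendant '[{"dx":0,"dy":0,"dz":0.0005,"wx":0,"wy":0,"wz":0,"grip":0},{"dx":0,"dy":0,"dz":0.0005,"wx":0,"wy":0,"wz":0,"grip":0}]'
```

```text
time_s: 5.5
ee_pos: [0.4974, -0.0104, 0.0296]
tool_rot: [0.999, -0.052, -0.0, -0.0]
contact_force: [0.2, -0.2, 0.2]
width: -0.002
grip_force: 0.0
time_s: 5.8
ee_pos: [0.4975, -0.0104, 0.0291]
tool_rot: [0.999, -0.052, 0.0, -0.0]
contact_force: [-0.5, 0.4, 6.2]
width: 0.002
grip_force: 2.7
time_s: 6.0
ee_pos: [0.4975, -0.0104, 0.0291]
tool_rot: [0.999, -0.052, 0.0, -0.0]
contact_force: [-2.5, 0.2, 11.0]
width: 0.0
grip_force: 5.4
```

```bash
python3 -m pendant '[{"dx":0,"dy":0,"dz":-0.05,"wx":0,"wy":0,"wz":0,"grip":0},{"dx":-0.02,"dy":-0.04,"dz":-0.07,"wx":0,"wy":0,"wz":-8,"grip":0},{"dx":-0.04,"dy":-0.08,"dz":-0.07,"wx":0,"wy":0,"wz":-16,"grip":0},{"dx":-0.06,"dy":-0.12,"dz":-0.07,"wx":0,"wy":0,"wz":-20,"grip":0},{"dx":-0.061,"dy":-0.148,"dz":-0.04,"wx":0,"wy":0,"wz":-20,"grip":0},{"dx":-0.061,"dy":-0.148,"dz":-0.015,"wx":0,"wy":0,"wz":-20,"grip":0},{"dx":-0.061,"dy":-0.148,"dz":-0.012,"wx":0,"wy":0,"wz":-20,"grip":0},{"dx":-0.061,"dy":-0.148,"dz":-0.012,"wx":0,"wy":0,"wz":-20,"grip":0}]'
python3 -c "
from h import *
go('L',-.078,.0325)"
```

```text
time_s: 6.8
ee_pos: [0.4517, 0.1423, 0.0399]
tool_rot: [0.993, 0.121, -0.001, 0.0]
contact_force: [0.2, 0.1, 0.4]
width: 0.002
grip_force: 0.0
6.8 pos [0.4517 0.1423 0.0399] yaw 13.95 dxyz [ 0.0008 -0.0005  0.0074] wz -0.15 F [0.21 0.05 0.39] w 0.00161665802419669 tilt [-0.002  0.001 -1.   ]
```

```bash
python3 -m pendant '[{"dx":0,"dy":0,"dz":0.004,"wx":0,"wy":0,"wz":0,"grip":0},{"dx":0,"dy":0,"dz":0.007,"wx":0,"wy":0,"wz":0,"grip":0},{"dx":0,"dy":0,"dz":0.009,"wx":0,"wy":0,"wz":0,"grip":0},{"dx":0,"dy":0,"dz":0.009,"wx":0,"wy":0,"wz":0,"grip":0},{"dx":0,"dy":0,"dz":0.009,"wx":0,"wy":0,"wz":0,"grip":0}]'
python3 -m pendant '[{"dx":0,"dy":0,"dz":0.001,"wx":0,"wy":0,"wz":0,"grip":0},{"dx":0,"dy":0,"dz":0.001,"wx":0,"wy":0,"wz":0,"grip":0},{"dx":0,"dy":0,"dz":0.001,"wx":0,"wy":0,"wz":0,"grip":0}]'
python3 -m pendant '[{"dx":0,"dy":0,"dz":0.0005,"wx":0,"wy":0,"wz":0,"grip":0},{"dx":0,"dy":0,"dz":0.0005,"wx":0,"wy":0,"wz":0,"grip":0},{"dx":0,"dy":0,"dz":0.0005,"wx":0,"wy":0,"wz":0,"grip":0}]'
```

```text
time_s: 7.3
ee_pos: [0.4525, 0.143, 0.0315]
tool_rot: [0.993, 0.122, 0.0, 0.0]
contact_force: [0.3, -0.9, 0.9]
width: 0.002
grip_force: 0.5
time_s: 7.6
ee_pos: [0.4521, 0.1431, 0.0302]
tool_rot: [0.993, 0.122, -0.0, 0.0]
contact_force: [0.2, -0.7, 1.0]
width: 0.0
grip_force: 0.6
time_s: 7.9
ee_pos: [0.4519, 0.1432, 0.0296]
tool_rot: [0.993, 0.122, -0.0, 0.0]
contact_force: [-0.5, -0.9, 0.9]
width: 0.001
grip_force: 0.7
```

The left board (L) yields at about 1 N, so it is the bowed one. I'll press until its end meets the granite.

```bash
python3 -m pendant '[{"dx":0,"dy":0,"dz":0.0005,"wx":0,"wy":0,"wz":0,"grip":0},{"dx":0,"dy":0,"dz":0.001,"wx":0,"wy":0,"wz":0,"grip":0},{"dx":0,"dy":0,"dz":0.001,"wx":0,"wy":0,"wz":0,"grip":0}]'
python3 -m pendant '[{"dx":0,"dy":0,"dz":0.0005,"wx":0,"wy":0,"wz":0,"grip":0},{"dx":0,"dy":0,"dz":0.0005,"wx":0,"wy":0,"wz":0,"grip":0},{"dx":0,"dy":0,"dz":0.0005,"wx":0,"wy":0,"wz":0,"grip":0}]'
```

```text
time_s: 8.2
ee_pos: [0.4518, 0.1431, 0.0292]
tool_rot: [0.993, 0.122, -0.0, -0.0]
contact_force: [-2.4, -1.2, 8.1]
width: 0.001
grip_force: 4.2
time_s: 8.5
ee_pos: [0.4518, 0.1431, 0.029]
tool_rot: [0.993, 0.122, -0.0, -0.0]
contact_force: [-3.3, -1.0, 13.1]
width: -0.0
grip_force: 6.9
```

```bash
python3 -m pendant '[{"dx":0,"dy":0,"dz":-0.03,"wx":0,"wy":0,"wz":0,"grip":0},{"dx":0.045,"dy":0,"dz":-0.035,"wx":0,"wy":0,"wz":0,"grip":0},{"dx":0.09,"dy":0,"dz":-0.035,"wx":0,"wy":0,"wz":0,"grip":0},{"dx":0.135,"dy":0,"dz":-0.035,"wx":0,"wy":0,"wz":0,"grip":0},{"dx":0.156,"dy":0,"dz":-0.02,"wx":0,"wy":0,"wz":0,"grip":0},{"dx":0.156,"dy":0,"dz":-0.013,"wx":0,"wy":0,"wz":0,"grip":0},{"dx":0.156,"dy":0,"dz":-0.013,"wx":0,"wy":0,"wz":0,"grip":0}]'
python3 -c "
from h import *
p=ctrl.snapshot('top')
for m in wood(p): print(rect(p,m,.018))
go('L',.078,.031)"
```

```text
time_s: 9.2
ee_pos: [0.6018, 0.1807, 0.0395]
tool_rot: [0.993, 0.122, -0.002, 0.0]
contact_force: [-1.1, 0.2, -0.4]
width: -0.002
grip_force: 0.0
[958.7, 421.9, 135.5, 38.3, 6.6]
[575.2, -19.6, 199.4, 59.8, -6.0]
[533.7, -190.8, 199.4, 60.3, -3.9]
[520.9, 159.1, 180.7, 60.9, 13.4]
9.25 pos [0.6016 0.1805 0.0402] yaw 14.0 dxyz [0.0021 0.     0.0092] wz -0.1 F [-0.18  0.08 -0.09] w 0.002876028398747618 tilt [-0.003 -0.    -1.   ]
```

```bash
python3 -m pendant '[{"dx":0,"dy":0,"dz":0.004,"wx":0,"wy":0,"wz":0,"grip":0},{"dx":0,"dy":0,"dz":0.007,"wx":0,"wy":0,"wz":0,"grip":0},{"dx":0,"dy":0,"dz":0.009,"wx":0,"wy":0,"wz":0,"grip":0},{"dx":0,"dy":0,"dz":0.01,"wx":0,"wy":0,"wz":0,"grip":0},{"dx":0,"dy":0,"dz":0.01,"wx":0,"wy":0,"wz":0,"grip":0}]'
python3 -m pendant '[{"dx":0,"dy":0,"dz":0.001,"wx":0,"wy":0,"wz":0,"grip":0},{"dx":0,"dy":0,"dz":0.001,"wx":0,"wy":0,"wz":0,"grip":0},{"dx":0,"dy":0,"dz":0.001,"wx":0,"wy":0,"wz":0,"grip":0}]'
python3 -m pendant '[{"dx":0,"dy":0,"dz":0.0005,"wx":0,"wy":0,"wz":0,"grip":0},{"dx":0,"dy":0,"dz":0.001,"wx":0,"wy":0,"wz":0,"grip":0},{"dx":0,"dy":0,"dz":0.001,"wx":0,"wy":0,"wz":0,"grip":0}]'
```

```text
time_s: 9.75
ee_pos: [0.6034, 0.1809, 0.0313]
tool_rot: [0.993, 0.122, -0.0, -0.0]
contact_force: [-0.8, 1.3, 1.1]
width: 0.0
grip_force: 0.4
time_s: 10.05
ee_pos: [0.6037, 0.181, 0.0303]
tool_rot: [0.993, 0.122, 0.0, -0.0]
contact_force: [0.1, 0.2, 1.5]
width: -0.002
grip_force: 0.5
time_s: 10.35
ee_pos: [0.604, 0.1811, 0.0294]
tool_rot: [0.993, 0.122, 0.0, -0.0]
contact_force: [1.1, -0.3, 2.0]
width: 0.003
grip_force: 0.9
```

```bash
python3 -m pendant '[{"dx":0,"dy":0,"dz":0.0005,"wx":0,"wy":0,"wz":0,"grip":0},{"dx":0,"dy":0,"dz":0.001,"wx":0,"wy":0,"wz":0,"grip":0},{"dx":0,"dy":0,"dz":0.001,"wx":0,"wy":0,"wz":0,"grip":0},{"dx":0,"dy":0,"dz":0.001,"wx":0,"wy":0,"wz":0,"grip":0}]'
python3 -m pendant '[{"dx":0,"dy":0,"dz":-0.05,"wx":0,"wy":0,"wz":0,"grip":0.085},{"dx":-0.04,"dy":0,"dz":-0.08,"wx":0,"wy":0,"wz":0,"grip":0.085},{"dx":-0.078,"dy":0,"dz":-0.08,"wx":0,"wy":0,"wz":0,"grip":0.085},{"dx":-0.078,"dy":0,"dz":-0.08,"wx":0,"wy":0,"wz":0,"grip":0.085},{"dx":-0.078,"dy":0,"dz":-0.08,"wx":0,"wy":0,"wz":0,"grip":0.085}]'
python3 - <<'E'
from h import *
for n in("top","scene"):
    p=ctrl.snapshot(n);cv2.imwrite(f"pics/{n}1.png",p["frame"][:,:,::-1])
    for m in wood(p): print(n,rect(p,m,.018))
p=ctrl.snapshot("wrist");cv2.imwrite("pics/wrist1.png",p["frame"][:,:,::-1])
for m in wood(p): print("wrist",rect(p,m,.02))
go('L',0,.02)
E
```

```text
time_s: 10.75
ee_pos: [0.6041, 0.1811, 0.0291]
tool_rot: [0.993, 0.122, 0.001, -0.0]
contact_force: [-1.1, -0.1, 7.2]
width: -0.003
grip_force: 3.9
time_s: 11.25
ee_pos: [0.5271, 0.162, 0.1083]
tool_rot: [0.993, 0.122, -0.0, -0.0]
contact_force: [0.1, -0.5, -0.1]
width: 0.847
grip_force: 0.0
top [958.7, 421.9, 135.5, 38.3, 6.6]
top [575.2, -19.6, 199.4, 59.8, -6.0]
top [533.7, -190.8, 199.4, 60.3, -3.8]
top [493.8, 152.5, 125.0, 60.4, 13.2]
scene [-31.3, 1149.7, 160.2, 85.7, -28.9]
scene [529.7, 162.0, 209.5, 66.7, 13.8]
scene [532.8, -188.2, 201.3, 59.8, -3.7]
scene [575.4, -17.0, 205.4, 60.5, -5.8]
scene [927.9, 532.1, 255.5, 132.5, -89.9]
wrist [528.1, 163.2, 199.6, 58.4, 13.7]
wrist [547.0, -5.6, 138.8, 66.4, -5.5]
11.4 pos [0.5289 0.1623 0.1079] yaw 14.01 dxyz [-0.0011  0.      0.0879] wz -0.09 F [-0.   -0.11 -0.24] w 0.9932765084751201 tilt [ 0.001  0.    -1.   ]
```

View pics/wrist1.png

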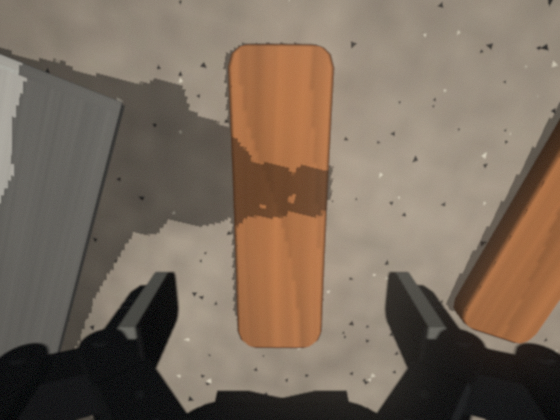

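```bash
python3 -m pendant '[{"dx":-0.001,"dy":0,"dz":0.045,"wx":0,"wy":0,"wz":0,"grip":0.085},{"dx":-0.001,"dy":0,"dz":0.08,"wx":0,"wy":0,"wz":0,"grip":0.085},{"dx":-0.001,"dy":0,"dz":0.09,"wx":0,"wy":0,"wz":0,"grip":0.085},{"dx":-0.001,"dy":0,"dz":0.095,"wx":0,"wy":0,"wz":0,"grip":0.085},{"dx":-0.001,"dy":0,"dz":0.095,"wx":0,"wy":0,"wz":0,"grip":0.085}]' 40
python3 -m pendant '[{"dx":0,"dy":0,"dz":0,"wx":0,"wy":0,"wz":0,"grip":0.07},{"dx":0,"dy":0,"dz":0,"wx":0,"wy":0,"wz":0,"grip":0.05},{"dx":0,"dy":0,"dz":0,"wx":0,"wy":0,"wz":0,"grip":0.05},{"dx":0,"dy":0,"dz":0,"wx":0,"wy":0,"wz":0,"grip":0.05},{"dx":0,"dy":0,"dz":0,"wx":0,"wy":0,"wz":0,"grip":0.05}]' 40
```

```text
time_s: 11.9
ee_pos: [0.5276, 0.1618, 0.0133]
tool_rot: [0.993, 0.122, 0.0, 0.0]
contact_force: [0.4, -0.4, 0.1]
width: 0.997
grip_force: 0.0
time_s: 12.4
ee_pos: [0.528, 0.1622, 0.0148]
tool_rot: [0.993, 0.122, 0.001, -0.0]
contact_force: [-0.6, -0.7, 6.1]
width: 0.684
grip_force: 43.1
```

```bash
python3 -m pendant '[{"dx":0,"dy":0,"dz":-0.005,"wx":0,"wy":0,"wz":0,"grip":0.05},{"dx":0,"dy":0,"dz":-0.02,"wx":0,"wy":0,"wz":0,"grip":0.05},{"dx":0,"dy":0,"dz":-0.05,"wx":0,"wy":0,"wz":0,"grip":0.05},{"dx":0,"dy":0,"dz":-0.08,"wx":0,"wy":0,"wz":0,"grip":0.05},{"dx":0,"dy":0,"dz":-0.08,"wx":0,"wy":0,"wz":0,"grip":0.05}]' 50
python3 - <<'E'
from h import *
for n in("wrist","scene"):
    p=ctrl.snapshot(n);cv2.imwrite(f"pics/{n}2.png",p["frame"][:,:,::-1])
    if n=="scene":
        for m in wood(p): print(n,rect(p,m,.1))
go('P',0,.095)
E
```

```text
time_s: 12.9
ee_pos: [0.5296, 0.1625, 0.0976]
tool_rot: [0.993, 0.122, 0.004, -0.001]
contact_force: [1.9, 0.2, -2.4]
width: 0.682
grip_force: 55.1
scene [68.8, 1059.6, 149.9, 80.0, -28.9]
scene [564.1, 169.0, 142.4, 66.9, 15.2]
scene [600.5, -191.3, 195.1, 55.7, -3.9]
scene [636.8, -31.2, 191.9, 56.5, -5.8]
scene [968.6, 481.6, 237.4, 124.1, 88.4]
13.0 pos [0.5272 0.1622 0.0943] yaw 14.02 dxyz [-0.0474 -0.2317 -0.0007] wz 21.92 F [-0.53  0.03 -1.99] w 0.6804288366004738 tilt [ 0.002 -0.    -1.   ]
```

View pics/wrist2.png

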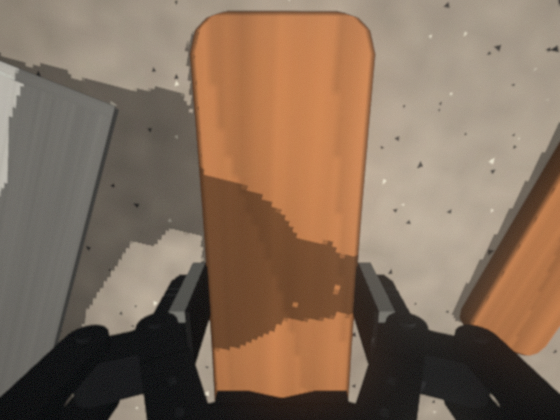

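The wrist view shows the board gripped centrally and level (cols 195–373). Next I carry it to the pan.

```bash
python3 -m pendant '[{"dx":-0.005,"dy":-0.025,"dz":0,"wx":0,"wy":0,"wz":3,"grip":0.05},{"dx":-0.012,"dy":-0.06,"dz":0,"wx":0,"wy":0,"wz":7,"grip":0.05},{"dx":-0.02,"dy":-0.1,"dz":0,"wx":0,"wy":0,"wz":11,"grip":0.05},{"dx":-0.03,"dy":-0.14,"dz":0,"wx":0,"wy":0,"wz":15,"grip":0.05},{"dx":-0.038,"dy":-0.18,"dz":0,"wx":0,"wy":0,"wz":19,"grip":0.05},{"dx":-0.044,"dy":-0.215,"dz":0,"wx":0,"wy":0,"wz":22,"grip":0.05},{"dx":-0.047,"dy":-0.232,"dz":0,"wx":0,"wy":0,"wz":22,"grip":0.05},{"dx":-0.047,"dy":-0.232,"dz":0,"wx":0,"wy":0,"wz":22,"grip":0.05}]' 50
python3 - <<'E'
from h import *
go('P',0,.018)
p=ctrl.snapshot("scene");cv2.imwrite("pics/scene3.png",p["frame"][60:340,200:560,::-1])
E
```

```text
time_s: 13.8
ee_pos: [0.4219, 0.3787, 0.0916]
tool_rot: [0.998, -0.067, -0.002, 0.0]
contact_force: [-0.2, 0.3, -1.9]
width: 0.686
grip_force: 55.0
13.8 pos [0.4219 0.3787 0.0916] yaw -7.63 dxyz [0.0038 0.0027 0.0736] wz 0.27 F [-0.22  0.29 -1.93] w 0.686062577119572 tilt [-0.003  0.001 -1.   ]
```

View pics/scene3.png

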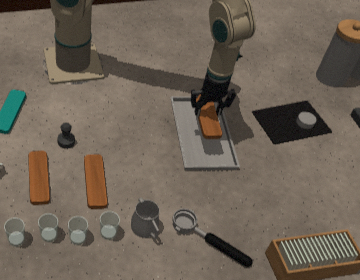

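```bash
python3 -m pendant '[{"dx":0.002,"dy":0.001,"dz":0.02,"wx":0,"wy":0,"wz":0,"grip":0.05},{"dx":0.002,"dy":0.001,"dz":0.045,"wx":0,"wy":0,"wz":0,"grip":0.05},{"dx":0.002,"dy":0.001,"dz":0.06,"wx":0,"wy":0,"wz":0,"grip":0.05},{"dx":0.002,"dy":0.001,"dz":0.068,"wx":0,"wy":0,"wz":0,"grip":0.05},{"dx":0.002,"dy":0.001,"dz":0.07,"wx":0,"wy":0,"wz":0,"grip":0.05},{"dx":0.002,"dy":0.001,"dz":0.07,"wx":0,"wy":0,"wz":0,"grip":0.05}]' 50
python3 -m pendant '[{"dx":0,"dy":0,"dz":0.001,"wx":0,"wy":0,"wz":0,"grip":0.05},{"dx":0,"dy":0,"dz":0.002,"wx":0,"wy":0,"wz":0,"grip":0.05},{"dx":0,"dy":0,"dz":0.003,"wx":0,"wy":0,"wz":0,"grip":0.05},{"dx":0,"dy":0,"dz":0.003,"wx":0,"wy":0,"wz":0,"grip":0.05}]'
```

```text
time_s: 14.45
ee_pos: [0.4275, 0.3739, 0.0233]
tool_rot: [0.998, -0.07, 0.0, 0.0]
contact_force: [0.8, 0.6, -2.6]
width: 0.684
grip_force: 55.0
time_s: 14.85
ee_pos: [0.4269, 0.3744, 0.0203]
tool_rot: [0.998, -0.07, 0.0, -0.0]
contact_force: [-0.3, -0.2, -1.3]
width: 0.684
grip_force: 55.0
```

```bash
python3 -m pendant '[{"dx":0,"dy":0,"dz":0.001,"wx":0,"wy":0,"wz":0,"grip":0.05},{"dx":0,"dy":0,"dz":0.002,"wx":0,"wy":0,"wz":0,"grip":0.05},{"dx":0,"dy":0,"dz":0.002,"wx":0,"wy":0,"wz":0,"grip":0.05}]'
python3 -m pendant '[{"dx":0,"dy":0,"dz":0.001,"wx":0,"wy":0,"wz":0,"grip":0.05},{"dx":0,"dy":0,"dz":0.0015,"wx":0,"wy":0,"wz":0,"grip":0.05},{"dx":0,"dy":0,"dz":0.0015,"wx":0,"wy":0,"wz":0,"grip":0.05}]'
```

```text
time_s: 15.15
ee_pos: [0.4269, 0.3742, 0.018]
tool_rot: [0.998, -0.07, -0.0, 0.0]
contact_force: [-0.7, -0.2, -1.9]
width: 0.685
grip_force: 55.0
time_s: 15.45
ee_pos: [0.427, 0.3743, 0.0169]
tool_rot: [0.998, -0.07, -0.0, -0.0]
contact_force: [-0.6, -1.0, 2.9]
width: 0.686
grip_force: 55.4
```

```bash
python3 -m pendant '[{"dx":0,"dy":0,"dz":0,"wx":0,"wy":0,"wz":0,"grip":0.062},{"dx":0,"dy":0,"dz":0,"wx":0,"wy":0,"wz":0,"grip":0.07},{"dx":0,"dy":0,"dz":0,"wx":0,"wy":0,"wz":0,"grip":0.08},{"dx":0,"dy":0,"dz":0,"wx":0,"wy":0,"wz":0,"grip":0.085},{"dx":0,"dy":0,"dz":-0.005,"wx":0,"wy":0,"wz":0,"grip":0.085},{"dx":0,"dy":0,"dz":-0.03,"wx":0,"wy":0,"wz":0,"grip":0.085},{"dx":0,"dy":0,"dz":-0.07,"wx":0,"wy":0,"wz":0,"grip":0.085},{"dx":0,"dy":0,"dz":-0.12,"wx":0,"wy":0,"wz":0,"grip":0.085}]'
python3 -m pendant '[{"dx":-0.01,"dy":0,"dz":-0.04,"wx":0,"wy":0,"wz":0,"grip":0.085},{"dx":-0.01,"dy":0,"dz":-0.08,"wx":0,"wy":0,"wz":0,"grip":0.085},{"dx":-0.01,"dy":0,"dz":-0.1,"wx":0,"wy":0,"wz":0,"grip":0.085},{"dx":-0.01,"dy":0,"dz":-0.1,"wx":0,"wy":0,"wz":0,"grip":0.085}]'
python3 - <<'E'
from h import *
p=ctrl.snapshot("wrist");cv2.imwrite("pics/wrist4.png",p["frame"][:,:,::-1])
for m in wood(p): print(rect(p,m,.02))
p=ctrl.snapshot("scene")
for m in wood(p): print("scene",rect(p,m,.02))
E
```

```text
time_s: 16.25
ee_pos: [0.4259, 0.3734, 0.1369]
tool_rot: [0.998, -0.07, -0.001, 0.001]
contact_force: [-0.4, 0.8, 0.9]
width: 0.996
grip_force: 0.0
time_s: 16.65
ee_pos: [0.4187, 0.3768, 0.2403]
tool_rot: [0.998, -0.07, 0.002, -0.003]
contact_force: [0.2, 0.6, -0.6]
width: 0.994
grip_force: 0.0
[426.8, 374.0, 198.7, 57.7, -8.1]
scene [-29.5, 1147.8, 161.4, 85.5, -28.9]
scene [427.6, 373.2, 206.3, 62.5, -8.0]
scene [534.5, -188.4, 201.3, 59.6, -3.7]
scene [578.8, -17.6, 209.0, 60.3, -5.8]
scene [929.6, 535.9, 264.8, 132.3, 89.6]
```

View pics/wrist4.png

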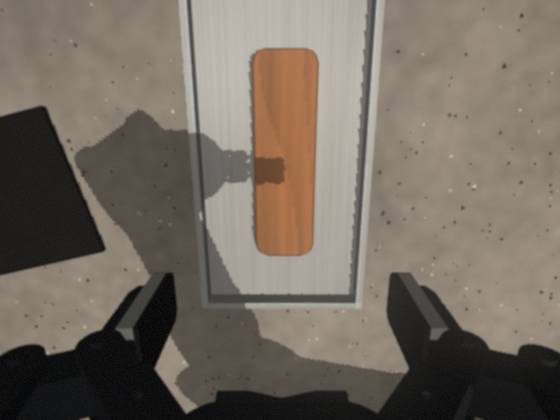

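The board (cols 253–318, rows 48–255) lies flat and centred in the pan, and the gripper is clear of it.

```bash
python3 -c "
from rig import ctrl
print(ctrl.finish_job())"
```

```text
the job is handed in; nothing more can be done
None
```

The bowed board was the left one: it tipped when pressed on its near end and then on its far end. It now lies flat and centred in the pan, the two sound boards have not moved, nothing else was touched, and the job was handed in with about 17 s on the clock; no verdict came back.

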